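# Hold the hidden bolt head behind the bracket

## Robot

A 6-joint arm with a two-finger parallel gripper is mounted at the origin on a cart in front of the work surface, level with it; the furniture and walls round the work are solid. World frame = base frame: x ahead of the robot, y to its left, z up, the work surface at z = 0. Lengths are in m, angles in degrees, forces in N, time in s.
With the tool pointing down it reaches from about 0.35 to 0.875 m from the base axis. Payload 4.2 kg.
Tool frame: the origin (TCP) lies midway between the tips of the shut fingers; the grasp point (between the pads) lies 19 mm behind it; z points along the fingers, y is the line along which they close (so a half turn about z gives the same grasp; the last joint's range is limited). The gripper opens to 87 mm and grips with 3 to 60 N. Pads are 19 mm wide; open, the fingers measure 117 mm over their backs; the gripper's body (75 mm by 190 mm) begins 51 mm behind the grasp point.
Start: joints at [82.082, 22.042, 0.453, 0, -68.411, -14.817], TCP at [0.242, 0.576, 0.223] pointing down, gripper open.
Joint ranges: [-179.83, 179.83], [-69.29, 118.12], [-61.27, 80.66], [-181.25, 117.63], [-171.15, -9.14], [-177.46, 177.46]. Speed limits (degrees/s): [159.86, 159.86, 180, 180, 180, 180].

## Interface

Orientations are given as a 3x3 rotation matrix whose columns are the frame's x, y, z axes.
In Python, from station import sense, capture, finish_job, silhouettes, landmark_of gives the robot as it stands.
- The arm moves only by the tool step_arm, never from a script. Its arguments are lists of equal length, an entry for each row: "linear": the shift along the tool's x, y, z in mm, a list of three; "delta_rot": the turn, a rotation vector about the tool's x, y, z in rad, a list of three; "grip": the finger opening in mm, from 0 to 87. A call has 1 to 10 rows; each row shifts and turns the commanded pose from where the row before left it, along the tool's axes as they then stand; what a row does not reach is not made up. A row lasts 1/8 s, in which the tool goes at most 62.5 mm and 10.7 degrees, less where a joint would pass 70% of its speed; a pose out of reach is approached as far as the arm can. A call with a gripper value outside its range is refused whole. The fingers move at their own pace and stop on an object; the grip force is fixed at half the most. Time passes only in rows, so rows that do not move let the fingers close. It gives the time, the measured TCP pose, the force, the opening and the grip force at its end, in the units of the state.
- sense(): the state, without advancing time (a new reading comes with each control period).
- capture(name): name is "scene" or "top" or "wrist"; returns a dict with "img" (480x640x3 uint8, red, green, blue), "fx", "fy", "cx", "cy" (pixels), "world_to_cam" (4x4, takes a point from world to camera coordinates); the wrist camera has in their place "mount" (4x4, takes a point from camera to tool coordinates, whose origin is the TCP and whose axes are the flange's). Camera axes: x right, y up, looking along -z (the intrinsics and any distortion apply to the point x, -y, -z); pixel columns grow to the right and rows downward; lengths in m; the calibration is good to about 2 mm. A picture is of the moment at which its call begins: read the wrist's pose just before it. There is no depth.
- finish_job(): hands the job in; it is judged then, once.
Trained networks look in the newest picture that a camera, given by its name, has taken for a name from the list of things; names that differ only in an ending like _2 or _b are one class to them, and where a whole thing is asked for, a point or a joint stands for the part that bears it (a point fixed in the world has none). Each returns a list of dicts, best first, with "score" (0 to 1); they miss things now and then, are a little off and sometimes report something else, mostly with a low value. They report only what shows in the picture. A call takes as long as a camera call.
- silhouettes(camera, label): "mask" (480x640 bool, what is visible of it) and "point" ([column, row] in pixels, amid what is visible of it).
- landmark_of(camera, label): "point" ([column, row] in pixels: a listed point, or the origin of a listed thing).
The state is a dict: "time_s": time; "joints": joint angles; "joint_velocities": joint speeds; "effort": joint torques, N m; "tcp_pos": TCP position; "ee_rot": TCP orientation; "wrist_force": force on the tool from outside, world axes, zero at the start; "moment": the same for the moment, N m; "gripper_width": opening from 0.0 (shut) to 1.0 (fully open); "gripper_force": force on a finger pad.
Only numpy, scipy, OpenCV 4.12 (cv2) and the standard library are available. Lean on these libraries where they do the work, as an engineer would, in place of code of your own. Each camera call takes 0.05 s, during which the arm holds its last target. There are 200 camera calls.

## Task

On the small plywood jig, swing the yellow hasp plate by its black knob off its catch and right back until it no longer covers the gap behind the blue bracket. Then reach down into the gap, grip the bolt head hidden there and turn it until the drooping spanner on the bracket's near side stands level. Finish while still holding the bolt head, so that the spanner's weight cannot turn it back, and leave the jar, the tape measure and the safety glasses where they are.

Things in the scene. Friction and masses are not known exactly. Their poses are not given: they have to be found in the camera images.
- fixture: The jig, fixed to the bench (place and yaw vary): plywood base 120 x 220 x 12 mm. Origin on the bench top, under the centre of the bolt head; x from the blue bracket to the dark rear wall (away from the robot at yaw 0), y along both, z up. Blue bracket: x -31 to -23 mm; dark rear wall: x 27 to 37; both y -90 to 90, tops at z 112.
- hasp_pivot (a point): Centre of the hasp's upright hinge pin, on top of the rear wall at x 32, y 60, z 112 mm of the jig.
- hasp (a joint): Angle of the hasp about its upright pin, rad, 0 (shut) to 1.75; grows anticlockwise seen from above: the knob goes off the catch and back over the rear wall. Flat yellow plate, z 112.5 to 117.5 mm; shut, it covers the gap from jig y -45 to 72. Friction (0.08 N m, 1 N at the knob) keeps it where it is left. Starts at 0 to 0.2; clear of the gap above 1.25.
- hasp_knob (a point): Middle of the black round knob on the hasp (22 mm diameter, standing 31 mm up from the plate's top face; this point is 18 mm above that face), 95 mm from the pin axis. Shut, it is at x -10, y -25 mm of the jig. Its frame turns with the hasp.
- head_center (a point): Centre of the steel hexagonal bolt head in the gap, z 80 mm: 24 mm across flats, 16 mm long along the bolt, which runs along the jig's x. At joint bolt_turn = 0 two flats are upright, facing the jig's +y and -y. To the bracket: a 15 mm long spacer, 21 mm diameter; to the rear wall: 19 mm free. Its frame turns with the bolt.
- bolt_turn (a joint): Turn of bolt, head, seized nut and spanner as one about the jig's +x, rad, 0 to 0.9. 0: spanner rests on its pin, drooping 0.35; 0.35: level; more: pointing up. The spanner's weight (0.06 to 0.13 N m) turns it back to 0 when let go. To raise the spanner, roll the gripper about the bolt axis: fingertips to the jig's +y, body to -y.
- spanner_tip (a point): Centre of the spanner's free ring end, 122 mm from the bolt axis; level with the bolt axis (z 80 mm) when the spanner is level.
- screw_jar: Bystander: clear jar of screws, 67 mm diameter, 78 mm high, origin under its centre. Leave alone.
- tape_measure: Bystander: yellow pocket tape measure, 31 x 75 x 65 mm, standing, origin under its centre. Leave alone.
- overspecs: Bystander: clear safety glasses, 77 x 152 x 57 mm, behind the jig, origin under their centre. Leave alone.
- gap_top (a point): Middle of the mouth of the gap between bracket and rear wall, at z 112 mm: 50 mm wide (jig x -23 to 27), 180 mm long, open above and at both y ends once the hasp is off; its floor is at z 12.
- catch (a point): Foot of the brass catch stud (8 mm diameter, 11 mm high) on the bracket's top; the shut hasp's notch goes round it and opens towards the bracket, so the hasp just swings off it.
- bolt: Bolt with head, spacer, seized nut and spanner in one piece; origin at the centre of the head. The dark spanner with a yellow inlay, 155 mm long over all, sits on the nut in front of the bracket (jig x -41 to -35 mm) and points to the jig's +y.

How it is judged:
By the outcome, as a careful person would: the job done as asked, in the order asked, and still so for the second after the job is handed in, while the arm keeps its last pose, push and grip.
It also fails if it takes over 42 s, if anything falls off the work surface, if the arm or the gripper's body presses on something with over 40 N, if the wrist force passes 120 N, or if a joint passes its speed limit or range.

## Working session

There is one attempt and no reset: what is moved stays moved. The work goes in short steps, Python scripts to look and compute and a tool call to move; the robot and the scene stay as the last step left them, time stands still between calls to the robot, and variables do not carry over. Pictures are saved under pics/ and viewed, at most 10 in all, crops included, and the job is handed in when it is done.

Besides the shell and the picture viewer there is one more tool, called after "Call:" as name(argument=value, ...) on one line, values as JSON. step_arm: Moves the arm, as the interface text tells. Its arguments: {"type":"object","properties":{"linear":{"type":"array"},"delta_rot":{"type":"array"},"grip":{"type":"array"}},"required":["linear","delta_rot","grip"]}

```bash
mkdir -p pics; ls
cat > h.py <<'E'
import numpy as np,cv2
from station import *
def ray(c,p):
    W=np.array(c['world_to_cam']);R=W[:3,:3];o=-R.T@W[:3,3]
    d=R.T@np.array([(p[0]-c['cx'])/c['fx'],-(p[1]-c['cy'])/c['fy'],-1]);return o,d/np.linalg.norm(d)
def atz(c,p,z):
    o,d=ray(c,p);return o+d*(z-o[2])/d[2]
def tri(*ods):
    A=sum(np.eye(3)-np.outer(d,d) for o,d in ods);b=sum((np.eye(3)-np.outer(d,d))@o for o,d in ods)
    x=np.linalg.solve(A,b);return x,[np.linalg.norm((np.eye(3)-np.outer(d,d))@(x-o))*1e3 for o,d in ods]
def wc(s,c):
    T=np.eye(4);T[:3,:3]=s['ee_rot'];T[:3,3]=s['tcp_pos'];c['world_to_cam']=np.linalg.inv(T@np.array(c['mount']));return c
E
python3 - <<'E'
from h import *
np.set_printoptions(precision=4,suppress=True)
s=sense();print(s['ee_rot'],s['tcp_pos'],s['time_s'],s['gripper_width'])
C={n:capture(n) for n in('scene','top')}
for n in C:
    print(n,{k:v for k,v in C[n].items() if k not in('img','world_to_cam')})
    cv2.imwrite(f'pics/{n}0.png',C[n]['img'][...,::-1])
L={'fixture':0,'hasp_pivot':.112,'hasp_knob':.1355,'head_center':.08,'spanner_tip':None,'catch':.112,'gap_top':.112,'screw_jar':0,'tape_measure':0,'overspecs':0}
for l,z in L.items():
    od=[]
    for n in C:
        r=landmark_of(n,l)
        if r:
            r=r[0];od.append(ray(C[n],r['point']));print(l,n,round(r['score'],2),np.round(r['point'],1),atz(C[n],r['point'],z) if z is not None else '')
    if len(od)==2: print('   tri',*tri(*od))
E
```

```text
pics
[[ 0.9222 -0.3866 -0.0008]
 [-0.3866 -0.9222 -0.0021]
 [ 0.0001  0.0022 -1.    ]] [0.2413 0.5759 0.2215] 0.0 1.0023656095586806
scene {'fx': 481.1019652243427, 'fy': 481.1019652243427, 'cx': 324.7712214908899, 'cy': 227.78192135858689}
top {'fx': 464.8205342174131, 'fy': 464.8205342174131, 'cx': 317.88825002209893, 'cy': 238.1214411450565}
fixture scene 0.6 [370.9 234.7] [0.477  0.0706 0.    ]
fixture top 0.82 [294.2 278.4] [0.4813 0.0627 0.    ]
   tri [0.4797 0.0668 0.0012] [np.float64(4.470329282076617), np.float64(4.470329282076572)]
hasp_pivot scene 0.98 [386.1 226.7] [0.5194 0.1233 0.112 ]
hasp_pivot top 0.85 [269.  264.5] [0.518  0.1213 0.112 ]
   tri [0.5178 0.1222 0.1096] [np.float64(0.6744132506927397), np.float64(0.6744132506927727)]
hasp_knob scene 0.94 [367.  197.3] [0.4658 0.0407 0.1355]
hasp_knob top 0.83 [299.9 282.8] [0.4734 0.0421 0.1355]
   tri [0.4733 0.0425 0.1435] [np.float64(0.7559743018412445), np.float64(0.7559743018412878)]
head_center top 0.68 [294.3 279.3] [0.4806 0.0586 0.08  ]
spanner_tip top 0.6 [248. 294.] 
catch scene 0.58 [370.7 201.4] [0.4542 0.049  0.112 ]
catch top 0.77 [300.5 288.6] [0.4582 0.0412 0.112 ]
   tri [0.4566 0.0452 0.1127] [np.float64(4.326436310636646), np.float64(4.326436310636643)]
gap_top scene 0.88 [369.1 208.9] [0.4823 0.0566 0.112 ]
gap_top top 0.83 [289.9 277.1] [0.4868 0.0682 0.112 ]
   tri [0.4886 0.0635 0.1217] [np.float64(4.513357691155628), np.float64(4.5133576911556395)]
screw_jar scene 0.86 [235.  200.8] [ 0.5529 -0.3588  0.    ]
tape_measure scene 0.86 [453.3 268.2] [0.4782 0.3237 0.    ]
tape_measure top 0.71 [201.8 278.1] [0.4801 0.3173 0.    ]
   tri [ 0.479   0.3207 -0.0011] [np.float64(3.251945761461477), np.float64(3.2519457614615543)]
overspecs scene 0.91 [310.9 297.6] [0.7492 0.0168 0.    ]
overspecs top 0.9 [314.  181.2] [0.7526 0.0104 0.    ]
   tri [0.751  0.0137 0.0009] [np.float64(3.5852889411033666), np.float64(3.585288941103382)]
```

Run:
```python
import cv2,numpy as np
t=cv2.imread('pics/top0.png')[200:350,180:380];s=cv2.imread('pics/scene0.png')[140:290,290:490]
o=np.hstack([cv2.resize(t,(400,300),interpolation=2),cv2.resize(s,(400,300),interpolation=2)])
f=np.hstack([cv2.resize(cv2.imread(f'pics/{n}0.png'),(400,300)) for n in('top','scene')])
cv2.imwrite('pics/c1.png',np.vstack([o,f]))
```

```text
(no output)
```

View pics/c1.png

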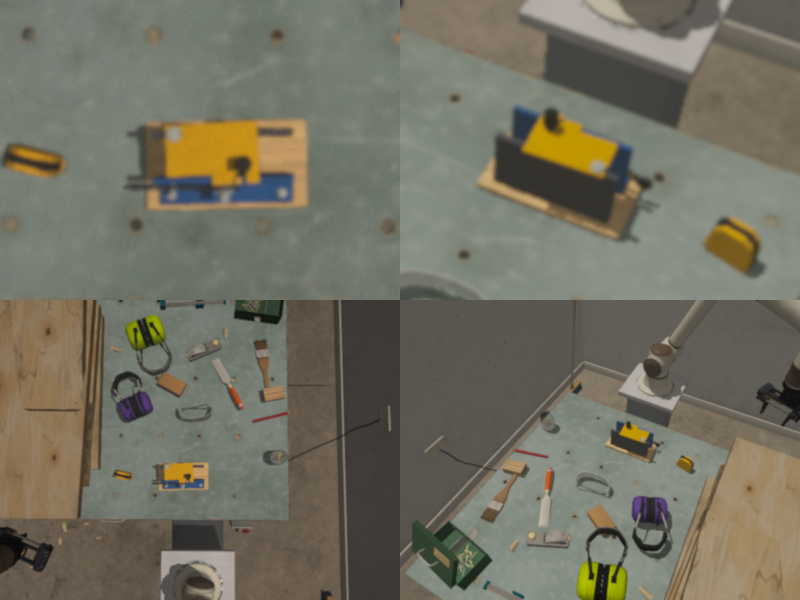

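```bash
cat >> h.py <<'E'
from scipy.spatial.transform import Rotation as Ro
def down(psi,roll=0,axis=(1,0,0)):
    p=np.deg2rad(psi);x=np.array([np.cos(p),np.sin(p),0]);z=np.array([0,0,-1.]);M=np.c_[x,np.cross(z,x),z]
    return Ro.from_rotvec(roll*np.array(axis)).as_matrix()@M
def plan(wps,mm=50,deg=9.5,start=None):
    """wps: list of (pos,R); prints rows in tool axes"""
    s=sense();p,R=start or (np.array(s['tcp_pos']),np.array(s['ee_rot']))
    n=0;lin=[];rot=[]
    for q,Q in wps:
        q=np.array(q);rv=Ro.from_matrix(R.T@Q).as_rotvec()
        k=max(1,int(np.ceil(max(np.linalg.norm(q-p)*1e3/mm,np.degrees(np.linalg.norm(rv))/deg))))
        for i in range(k):
            a=R.T@(q-p)/k*1e3;lin.append([round(float(v),1) for v in Ro.from_rotvec(rv*i/k).as_matrix().T@a]);rot.append([round(float(v),4) for v in rv/k])
        p,R=q,Q
    for i in range(0,len(lin),10): print('linear',lin[i:i+10],'\nrot',rot[i:i+10],len(lin[i:i+10]))
E
python3 - <<'E'
from h import *
print(capture('wrist')['mount'])
plan([((.241,.576,.34),down(-22.8)),((.33,.38,.34),down(-30)),((.43,.15,.33),down(-40)),((.44,.05,.33),down(-40))],mm=58)
E
```

```text
[[ 1.01615975e-03  9.51853738e-01  3.06550859e-01  8.53053434e-02]
 [ 9.99999479e-01 -9.95511001e-04 -2.23709563e-04 -5.32326061e-04]
 [ 9.22359686e-05  3.06550927e-01 -9.51854254e-01 -1.60391775e-01]
 [ 0.00000000e+00  0.00000000e+00  0.00000000e+00  1.00000000e+00]]
linear [[-0.1, 0.2, -39.2], [-0.1, 0.2, -39.2], [-0.1, 0.2, -39.2], [39.5, 36.5, 0.0], [40.6, 35.3, 0.0], [41.7, 34.0, 0.0], [42.8, 32.7, 0.0], [40.3, 29.8, 2.0], [41.3, 28.4, 2.0], [42.3, 27.0, 2.0]] 
rot [[0.0, -0.0, 0.0004], [0.0, -0.0, 0.0004], [0.0, -0.0, 0.0004], [0.0, 0.0, 0.0314], [0.0, 0.0, 0.0314], [0.0, 0.0, 0.0314], [0.0, 0.0, 0.0314], [0.0, 0.0, 0.0349], [0.0, 0.0, 0.0349], [0.0, 0.0, 0.0349]] 10
linear [[43.2, 25.5, 2.0], [44.1, 23.9, 2.0], [36.0, 35.1, 0.0], [36.0, 35.1, 0.0]] 
rot [[0.0, 0.0, 0.0349], [0.0, 0.0, 0.0349], [0.0, 0.0, 0.0], [0.0, 0.0, 0.0]] 4
```

Call:
step_arm(linear=[[0, 0, -40], [0, 0, -40], [0, 0, -40], [39.5, 36.5, 0], [40.6, 35.3, 0], [41.7, 34, 0], [42.8, 32.7, 0], [40.3, 29.8, 2], [41.3, 28.4, 2], [42.3, 27, 2]], delta_rot=[[0, 0, 0], [0, 0, 0], [0, 0, 0], [0, 0, 0.0314], [0, 0, 0.0314], [0, 0, 0.0314], [0, 0, 0.0314], [0, 0, 0.035], [0, 0, 0.035], [0, 0, 0.035]], grip=[60, 60, 60, 60, 60, 60, 60, 60, 60, 60])

```text
time_s: 2.4
tcp_pos: [0.3912, 0.241, 0.3368]
ee_rot: [[0.809, -0.588, 0.001], [-0.588, -0.809, 0.001], [0.0, -0.001, -1.0]]
wrist_force: [1.2, -0.1, -0.2]
gripper_width: 0.688
gripper_force: 0.0
```

Call:
step_arm(linear=[[43.2, 25.5, 2], [44.1, 23.9, 2], [36, 35, 0], [36, 35, 0], [0, 0, 0], [0, 0, 0]], delta_rot=[[0, 0, 0.035], [0, 0, 0.035], [0, 0, 0], [0, 0, 0], [0, 0, 0], [0, 0, 0]], grip=[60, 60, 60, 60, 60, 60])

```text
time_s: 3.15
tcp_pos: [0.4411, 0.0508, 0.3327]
ee_rot: [[0.766, -0.643, 0.0], [-0.643, -0.766, 0.0], [-0.0, -0.001, -1.0]]
wrist_force: [-0.2, 0.9, 0.3]
gripper_width: 0.69
gripper_force: 0.0
```

```bash
cat >> h.py <<'E'
Z={'hasp_pivot':.112,'hasp_knob':.1355,'head_center':.08,'catch':.112,'gap_top':.112,'fixture':0}
def look(name,labels=Z,save=None):
    s=sense();c=capture(name)
    if name=='wrist': wc(s,c)
    if save: cv2.imwrite(save,c['img'][...,::-1])
    out={}
    for l in labels:
        r=landmark_of(name,l)
        if r:
            out[l]=atz(c,r[0]['point'],Z[l]) if l in Z else None
            print(name,l,round(r[0]['score'],2),np.round(r[0]['point'],1),np.round(out[l],4) if l in Z else '')
    return c,out
E
python3 - <<'E'
from h import *
s=sense();print(s['time_s'],s['tcp_pos'],s['joints'],s['wrist_force'])
c,o=look('wrist',save='pics/w1.png')
cv2.imwrite('pics/w1.png',c['img'][...,::-1])
E
```

```text
3.15 [0.441149   0.05083146 0.33265386] [ 2.76547431e+01  1.34763825e-01 -1.16777925e+01 -1.30802385e-02
 -7.81581203e+01  2.23568230e+01] [-0.16150636  0.90790555  0.31811992]
wrist hasp_pivot 0.57 [224.8 199.8] [0.5126 0.1299 0.112 ]
wrist hasp_knob 0.81 [305.9 175.1] [0.4774 0.0401 0.1355]
wrist catch 0.94 [313.8 192.1] [0.4557 0.0484 0.112 ]
wrist gap_top 0.61 [282.3 181.2] [0.487 0.067 0.112]
wrist fixture 0.89 [291.2 170. ] [0.4849 0.0677 0.    ]
```

View pics/w1.png

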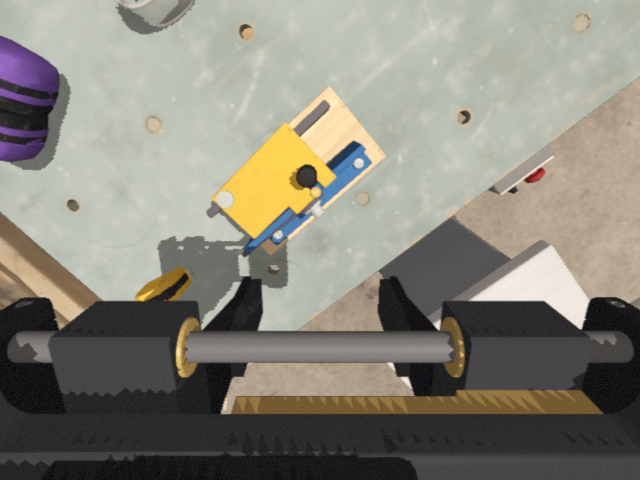

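The wrist view shows the jig: pivot at about (225,200), knob (306,176), catch (316,193), base corners at (331,87) and (384,155), and bracket top screws at (359,163) and (278,235). The gripper's wide body lies across the closing direction.

Run:
```python
from h import *
s=sense();c=wc(s,capture('wrist'))
for p,z in [((331,87),.012),((384,155),.012),((359,163),.112),((278,235),.112),((225,200),.117),((306,176),.1485),((316,193),.12),((329,103),.112)]: print(p,np.round(atz(c,p,z),4))
g=cv2.resize(c['img'][70:270,190:400],None,fx=2.8,fy=2.8,interpolation=cv2.INTER_CUBIC)
cv2.imwrite('pics/w1c.png',g[...,::-1])
```

```text
(331, 87) [ 0.5315 -0.0415  0.012 ]
(384, 155) [ 0.4201 -0.0428  0.012 ]
(359, 163) [ 0.4486 -0.0088  0.112 ]
(278, 235) [0.4438 0.1125 0.112 ]
(225, 200) [0.5119 0.1287 0.117 ]
(306, 176) [0.4776 0.0396 0.1485]
(316, 193) [0.4543 0.0467 0.12  ]
(329, 103) [ 0.516  -0.0223  0.112 ]
```

View pics/w1c.png

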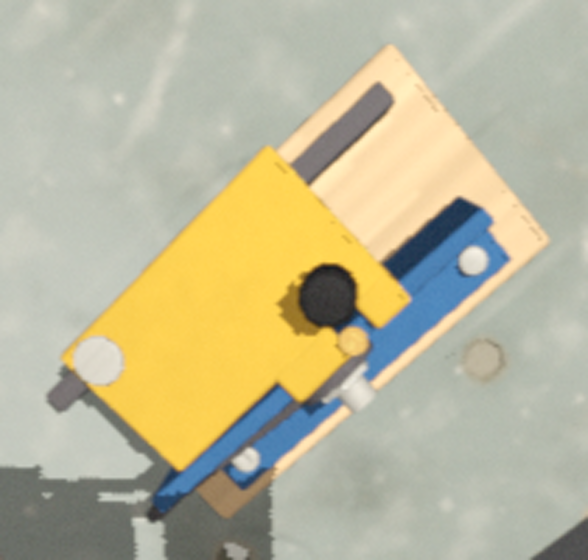

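Run:
```python
from h import *
plan([((.4765,.040,.19),down(-40)),((.4765,.040,.127),down(-40))],mm=40)
```

```text
linear [[8.6, -3.5, 35.6], [8.6, -3.5, 35.6], [8.6, -3.5, 35.6], [8.6, -3.5, 35.6], [0.0, 0.0, 31.5], [0.0, 0.0, 31.5]] 
rot [[0.0, 0.0, 0.0005], [0.0, 0.0, 0.0005], [0.0, 0.0, 0.0005], [0.0, 0.0, 0.0005], [0.0, 0.0, 0.0], [0.0, 0.0, 0.0]] 6
```

Call:
step_arm(linear=[[8.6, -3.5, 35.6], [8.6, -3.5, 35.6], [8.6, -3.5, 35.6], [8.6, -3.5, 35.6], [0, 0, 0], [0, 0, 0]], delta_rot=[[0, 0, 0], [0, 0, 0], [0, 0, 0], [0, 0, 0], [0, 0, 0], [0, 0, 0]], grip=[60, 60, 60, 60, 60, 60])

```text
time_s: 4.3
tcp_pos: [0.4773, 0.0398, 0.1915]
ee_rot: [[0.767, -0.642, 0.002], [-0.642, -0.767, 0.0], [0.001, -0.001, -1.0]]
wrist_force: [0.1, 0.2, 0.4]
gripper_width: 0.69
gripper_force: 0.0
```

Run:
```python
from h import *
s=sense();print(s['tcp_pos'])
c,o=look('wrist',save='pics/w2.png')
```

```text
[0.4772752  0.03978466 0.19148041]
wrist hasp_pivot 0.79 [201.7 282.1] [0.5126 0.1275 0.112 ]
wrist hasp_knob 0.91 [321.8 257. ] [0.4773 0.039  0.1355]
wrist catch 0.66 [329.5 271.6] [0.4575 0.0479 0.112 ]
wrist gap_top 0.65 [284.2 257.9] [0.4874 0.0666 0.112 ]
wrist fixture 0.73 [298.4 221.1] [ 0.4829  0.0655 -0.    ]
```

View pics/w2.png

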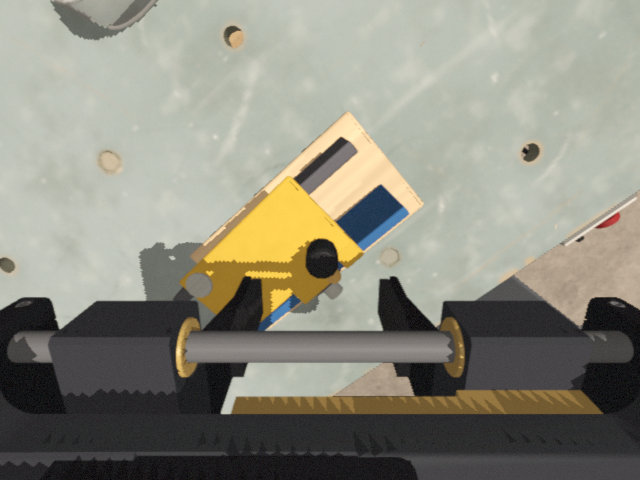

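The knob sits centrally between the fingers (at about (321,258)), so I'll descend and close.

Call:
step_arm(linear=[[0, 0, 32], [0, 0, 32], [0, 0, 0], [0, 0, 0], [0, 0, 0], [0, 0, 0], [0, 0, 0], [0, 0, 0]], delta_rot=[[0, 0, 0], [0, 0, 0], [0, 0, 0], [0, 0, 0], [0, 0, 0], [0, 0, 0], [0, 0, 0], [0, 0, 0]], grip=[60, 60, 18, 18, 18, 18, 18, 18])

```text
time_s: 5.65
tcp_pos: [0.4765, 0.0392, 0.1267]
ee_rot: [[0.767, -0.642, 0.0], [-0.642, -0.767, -0.0], [0.0, 0.0, -1.0]]
wrist_force: [-0.8, -0.9, 4.7]
gripper_width: 0.24
gripper_force: 30.0
```

Run:
```python
from h import *
s=sense();p=np.array(s['tcp_pos']);print(p,s['gripper_width']*87,s['gripper_force'],s['wrist_force'])
piv=np.array([.512,.1275]);r=p[:2]-piv;print(np.linalg.norm(r),np.degrees(np.arctan2(*r[::-1])))
r*=.095/np.linalg.norm(r);piv=p[:2]-r
w=[]
for a in np.arange(8,93,8):
    t=np.deg2rad(a);q=piv+np.array([[np.cos(t),-np.sin(t)],[np.sin(t),np.cos(t)]])@r
    w.append(((*q,p[2]),down(-40+a)))
plan(w,start=(p,down(-40)))
```

```text
[0.47646955 0.03923362 0.12671581] 20.86227216385943 30.000741466647014 [-0.81351106 -0.92603502  4.69256013]
0.09514917919949256 -111.92658872440782
linear [[12.3, -5.0, 0.0], [12.3, -5.0, 0.0], [12.3, -5.0, 0.0], [12.3, -5.0, 0.0], [12.3, -5.0, 0.0], [12.3, -5.0, 0.0], [12.3, -5.0, 0.0], [12.3, -5.0, 0.0], [12.3, -5.0, 0.0], [12.3, -5.0, 0.0]] 
rot [[0.0, 0.0, -0.1396], [0.0, 0.0, -0.1396], [0.0, 0.0, -0.1396], [0.0, 0.0, -0.1396], [0.0, 0.0, -0.1396], [0.0, 0.0, -0.1396], [0.0, 0.0, -0.1396], [0.0, 0.0, -0.1396], [0.0, 0.0, -0.1396], [0.0, 0.0, -0.1396]] 10
linear [[12.3, -5.0, 0.0]] 
rot [[0.0, 0.0, -0.1396]] 1
```

Call:
step_arm(linear=[[12.3, -5, 0], [12.3, -5, 0], [12.3, -5, 0], [12.3, -5, 0], [12.3, -5, 0]], delta_rot=[[0, 0, -0.14], [0, 0, -0.14], [0, 0, -0.14], [0, 0, -0.14], [0, 0, -0.14]], grip=[18, 18, 18, 18, 18])

```text
time_s: 6.28
tcp_pos: [0.542, 0.0366, 0.1267]
ee_rot: [[1.0, 0.007, -0.0], [0.007, -1.0, -0.001], [-0.0, 0.001, -1.0]]
wrist_force: [-2.2, -0.9, 4.1]
gripper_width: 0.243
gripper_force: 30.0
```

Call:
step_arm(linear=[[12.3, -5, 0], [12.3, -5, 0], [12.3, -5, 0], [12.3, -5, 0], [12.3, -5, 0], [12.3, -5, 0], [0, 0, 0], [0, 0, 0]], delta_rot=[[0, 0, -0.14], [0, 0, -0.14], [0, 0, -0.14], [0, 0, -0.14], [0, 0, -0.14], [0, 0, -0.14], [0, 0, 0], [0, 0, 0]], grip=[18, 18, 18, 18, 18, 18, 18, 18])

```text
time_s: 7.28
tcp_pos: [0.5999, 0.0891, 0.1268]
ee_rot: [[0.667, 0.745, 0.003], [0.745, -0.667, -0.0], [0.002, 0.002, -1.0]]
wrist_force: [4.5, -3.8, 2.0]
gripper_width: 0.239
gripper_force: 30.0
```

Run:
```python
from h import *
s=sense();p=np.array(s['tcp_pos']);print(p,s['gripper_width']*87,s['gripper_force'],s['wrist_force'],s['joints'])
r=p[:2]-[.512,.1275];print(np.linalg.norm(r),np.degrees(np.arctan2(*r[::-1])))
```

```text
[0.5999217  0.08911305 0.1267957 ] 20.81032575628368 30.000424288446084 [ 4.4983441  -3.83324869  2.04198069] [ 2.37618800e+01  2.48369821e+01 -9.87395382e+00  8.47063560e-02
 -5.51351269e+01  1.14386303e+02]
0.0959363471447454 -23.586266125017968
```

Call:
step_arm(linear=[[0, 0, 0], [0, 0, 0], [0, 0, 0], [0, 0, -40], [0, 0, -40], [0, 0, -40], [0, 0, 0], [0, 0, 0]], delta_rot=[[0, 0, 0], [0, 0, 0], [0, 0, 0], [0, 0, 0], [0, 0, 0], [0, 0, 0], [0, 0, 0], [0, 0, 0]], grip=[46, 46, 46, 46, 46, 46, 46, 46])

```text
time_s: 8.28
tcp_pos: [0.598, 0.0896, 0.2453]
ee_rot: [[0.666, 0.746, -0.002], [0.746, -0.666, 0.0], [-0.001, -0.002, -1.0]]
wrist_force: [0.2, 0.1, -1.1]
gripper_width: 0.529
gripper_force: 0.0
```

Run:
```python
from h import *
plan([((.46,.066,.25),down(2))])
```

```text
linear [[-21.9, -17.5, -0.9], [-24.4, -13.7, -0.9], [-26.3, -9.6, -0.9], [-27.5, -5.3, -0.9], [-28.0, -0.8, -0.9]] 
rot [[-0.0002, 0.0003, 0.1615], [-0.0002, 0.0003, 0.1615], [-0.0002, 0.0003, 0.1615], [-0.0002, 0.0003, 0.1615], [-0.0002, 0.0003, 0.1615]] 5
```

Call:
step_arm(linear=[[-21.9, -17.5, -1], [-24.4, -13.7, -1], [-26.3, -9.6, -1], [-27.5, -5.3, -1], [-28, -0.8, -1], [0, 0, 0], [0, 0, 0]], delta_rot=[[0, 0, 0.1615], [0, 0, 0.1615], [0, 0, 0.1615], [0, 0, 0.1615], [0, 0, 0.1615], [0, 0, 0], [0, 0, 0]], grip=[46, 46, 46, 46, 46, 46, 46])

```text
time_s: 9.15
tcp_pos: [0.4608, 0.0661, 0.2505]
ee_rot: [[0.999, 0.036, -0.001], [0.036, -0.999, -0.0], [-0.001, 0.0, -1.0]]
wrist_force: [-0.4, -0.1, 0.2]
gripper_width: 0.527
gripper_force: 0.0
```

Run:
```python
from h import *
s=sense();print(s['tcp_pos'])
c,o=look('wrist',list(Z)+['spanner_tip'])
look('top');look('scene')
g=cv2.resize(c['img'][110:310,170:470],None,fx=2.6,fy=2.6,interpolation=cv2.INTER_CUBIC)
cv2.imwrite('pics/w3.png',g[...,::-1])
```

```text
[0.46084229 0.06608146 0.25046716]
wrist hasp_pivot 0.77 [248.5 164.1] [0.511  0.1285 0.112 ]
wrist hasp_knob 0.77 [298.3  41.4] [0.6003 0.0867 0.1355]
wrist head_center 0.98 [321.4 193.3] [0.4822 0.0656 0.08  ]
wrist catch 0.57 [343. 230.] [0.4559 0.0454 0.112 ]
wrist gap_top 0.7 [318.4 198.6] [0.4836 0.0684 0.112 ]
wrist fixture 0.86 [320.7 178.5] [0.4842 0.0661 0.    ]
wrist spanner_tip 0.58 [214.3 216.1] 
top hasp_pivot 0.6 [269.7 261.8] [0.5248 0.1196 0.112 ]
top hasp_knob 0.34 [300.3 288.6] [0.4591 0.0409 0.1355]
top catch 0.58 [299.5 288.2] [0.4591 0.0437 0.112 ]
top gap_top 0.81 [291.3 275.8] [0.49   0.0647 0.112 ]
top fixture 0.66 [293.9 278.4] [0.4813 0.0635 0.    ]
scene hasp_pivot 0.88 [388.7 226. ] [0.5138 0.1285 0.112 ]
scene hasp_knob 0.82 [364.1 232.3] [0.5834 0.0853 0.1355]
scene head_center 0.65 [368.6 217.7] [0.4859 0.0597 0.08  ]
scene catch 0.75 [311.1 296. ] [0.8047 0.0483 0.112 ]
scene gap_top 0.89 [368.6 209.5] [0.485  0.0563 0.112 ]
scene fixture 0.85 [367.7 232.1] [0.4724 0.0582 0.    ]
```

View pics/w3.png

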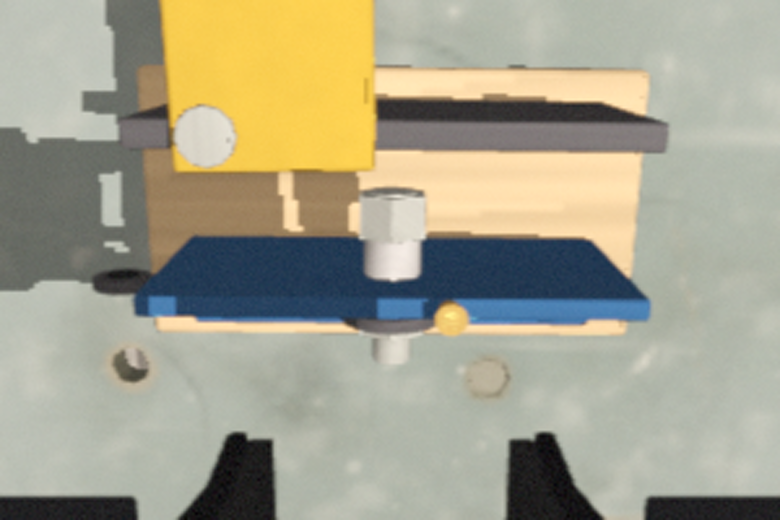

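Hasp is swung clear. The gap is open and the hex head is visible (crop (392,215), about pixel (321,193)), with flats facing ±y. Moving over it and down.

Run:
```python
from h import *
plan([((.4825,.0656,.2),down(2)),((.4825,.0656,.125),down(2)),((.4825,.0656,.073),down(2))],mm=30)
```

```text
linear [[10.9, 0.6, 25.6], [10.9, 0.6, 25.6], [0.0, 0.0, 25.0], [0.0, 0.0, 25.0], [0.0, 0.0, 25.0], [0.0, 0.0, 26.0], [0.0, 0.0, 26.0]] 
rot [[-0.0, -0.0, 0.0001], [-0.0, -0.0, 0.0001], [0.0, 0.0, 0.0], [0.0, 0.0, 0.0], [0.0, 0.0, 0.0], [0.0, 0.0, 0.0], [0.0, 0.0, 0.0]] 7
```

Call:
step_arm(linear=[[10.9, 0.6, 25.6], [10.9, 0.6, 25.6], [0, 0, 25], [0, 0, 25], [0, 0, 25], [0, 0, 0], [0, 0, 0]], delta_rot=[[0, 0, 0], [0, 0, 0], [0, 0, 0], [0, 0, 0], [0, 0, 0], [0, 0, 0], [0, 0, 0]], grip=[46, 46, 46, 46, 46, 46, 46])

```text
time_s: 11.12
tcp_pos: [0.4834, 0.0658, 0.1259]
ee_rot: [[0.999, 0.036, 0.002], [0.036, -0.999, 0.0], [0.002, -0.0, -1.0]]
wrist_force: [-0.8, 0.2, -0.7]
gripper_width: 0.525
gripper_force: 0.0
```

Run:
```python
from h import *
s=sense();print(s['tcp_pos'])
c,o=look('wrist')
g=cv2.resize(c['img'][200:360,170:470],None,fx=2.6,fy=2.6,interpolation=cv2.INTER_CUBIC)
cv2.imwrite('pics/w4.png',g[...,::-1])
```

```text
[0.48338833 0.0658041  0.12587034]
wrist hasp_pivot 0.96 [206.8 228.8] [0.5142 0.1262 0.112 ]
wrist hasp_knob 0.8 [270.7  34.6] [0.6004 0.0892 0.1355]
wrist head_center 0.8 [318.1 261.5] [0.4851 0.0673 0.08  ]
wrist catch 0.78 [350.9 332.8] [0.4545 0.0471 0.112 ]
wrist gap_top 0.68 [317.1 282.1] [0.4858 0.0677 0.112 ]
wrist fixture 0.79 [318.8 224.2] [0.487  0.0671 0.    ]
```

View pics/w4.png

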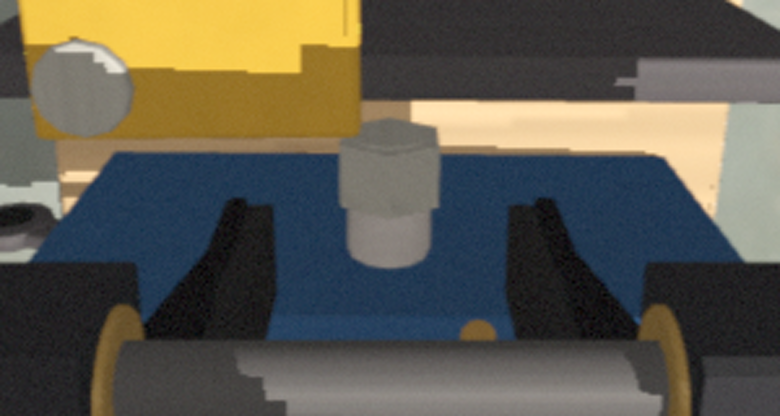

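The fingers straddle the head evenly: head at crop x of about 389, with fingertips at 273 and 508. I'll descend and grip.

Call:
step_arm(linear=[[1, -0.7, 18], [0, 0, 18], [0, 0, 17], [0, 0, 0], [0, 0, 0]], delta_rot=[[0, 0, 0], [0, 0, 0], [0, 0, 0], [0, 0, 0], [0, 0, 0]], grip=[46, 46, 46, 46, 46])

```text
time_s: 12.1
tcp_pos: [0.4841, 0.0665, 0.0726]
ee_rot: [[0.999, 0.035, 0.001], [0.035, -0.999, 0.0], [0.001, -0.0, -1.0]]
wrist_force: [0.7, -0.2, 0.2]
gripper_width: 0.528
gripper_force: 0.0
```

Call:
step_arm(linear=[[0, 0, 0], [0, 0, 0], [0, 0, 0], [0, 0, 0], [0, 0, 0], [0, 0, 0]], delta_rot=[[0, 0, 0], [0, 0, 0], [0, 0, 0], [0, 0, 0], [0, 0, 0], [0, 0, 0]], grip=[18, 18, 18, 18, 18, 18])

```text
time_s: 12.85
tcp_pos: [0.4837, 0.0662, 0.0722]
ee_rot: [[0.999, 0.035, 0.0], [0.035, -0.999, -0.0], [0.0, 0.0, -1.0]]
wrist_force: [-1.1, -1.8, 4.1]
gripper_width: 0.273
gripper_force: 30.0
```

Run:
```python
from h import *
s=sense();print(s['tcp_pos'],s['gripper_width']*87,s['gripper_force'],s['wrist_force'],s['moment'],s['joints'])
look('scene',['head_center','spanner_tip','fixture']);look('top',['spanner_tip'])
p=np.array(s['tcp_pos']);h=np.array([p[0],p[1],.08]);ax=np.array([np.cos(.035),np.sin(.035),0])
w=[]
for a in (.0925,.185,.2775,.37):
    M=Ro.from_rotvec(a*ax).as_matrix();w.append((h+M@(p-h),down(2,a,ax)))
plan(w,start=(p,down(2)))
```

```text
[0.48368255 0.06615623 0.07223638] 23.724799769254986 30.000660417135805 [-1.13510089 -1.75054536  4.14710691] [-0.43667802  0.07954598 -0.08438558] [ 2.69064184e+01  1.88414139e+01 -2.97958559e+01  2.50411523e-02
 -4.13556086e+01  6.50897447e+01]
scene head_center 0.46 [370.3 216.8] [0.4806 0.0625 0.08  ]
scene spanner_tip 0.56 [415.  230.6] 
scene fixture 0.82 [366.1 233.3] [0.4788 0.0559 0.    ]
linear [[-0.0, -0.7, -0.0], [-0.0, -0.7, -0.0], [-0.0, -0.7, -0.0], [-0.0, -0.7, -0.0]] 
rot [[0.0925, -0.0, -0.0], [0.0925, -0.0, 0.0], [0.0925, -0.0, 0.0], [0.0925, -0.0, 0.0]] 4
```

Call:
step_arm(linear=[[0, -0.35, 0], [0, -0.35, 0], [0, -0.35, 0], [0, -0.35, 0], [0, 0, 0]], delta_rot=[[0.046, 0, 0], [0.046, 0, 0], [0.046, 0, 0], [0.046, 0, 0], [0, 0, 0]], grip=[18, 18, 18, 18, 18])

```text
time_s: 13.78
tcp_pos: [0.4836, 0.0676, 0.0724]
ee_rot: [[0.999, 0.033, -0.006], [0.034, -0.982, 0.184], [0.0, -0.184, -0.983]]
wrist_force: [-1.8, -0.4, 4.8]
gripper_width: 0.275
gripper_force: 30.0
```

Call:
step_arm(linear=[[0, -0.35, 0], [0, -0.35, 0], [0, 0, 0]], delta_rot=[[0.046, 0, 0], [0.046, 0, 0], [0, 0, 0]], grip=[18, 18, 18])

```text
time_s: 14.15
tcp_pos: [0.4836, 0.0683, 0.0725]
ee_rot: [[0.999, 0.032, -0.009], [0.034, -0.961, 0.274], [-0.0, -0.274, -0.962]]
wrist_force: [-2.1, -0.5, 6.3]
gripper_width: 0.273
gripper_force: 30.0
```

Tracking with low forces, so I'll do the rest and check the spanner.

Call:
step_arm(linear=[[0, -0.35, 0], [0, -0.3, 0], [0, 0, 0], [0, 0, 0]], delta_rot=[[0.046, 0, 0], [0.034, 0, 0], [0, 0, 0], [0, 0, 0]], grip=[18, 18, 18, 18])

```text
time_s: 14.65
tcp_pos: [0.4836, 0.0689, 0.0727]
ee_rot: [[0.999, 0.033, -0.012], [0.035, -0.937, 0.348], [0.0, -0.349, -0.937]]
wrist_force: [-1.6, -1.6, 5.7]
gripper_width: 0.272
gripper_force: 30.0
```

Run:
```python
from h import *
s=sense();print(s['wrist_force'],s['moment'],np.array(s['ee_rot'])[:,2])
O=np.array([.4837,.0664,.08]);M=down(2)
ax=np.array([np.cos(.035),np.sin(.035),0]);ay=np.array([-ax[1],ax[0],0])
c={}
for n in('scene','wrist'):
    c[n]=capture(n)
    if n=='wrist': wc(s,c[n])
    W=np.array(c[n]['world_to_cam'])
    for a in(-.35,-.1,0,.1):
        P=O-.038*ax+.122*(np.cos(a)*ay+np.sin(a)*np.array([0,0,1]));q=W[:3,:3]@P+W[:3,3]
        print(n,a,np.round([c[n]['cx']-c[n]['fx']*q[0]/q[2],c[n]['cy']+c[n]['fy']*q[1]/q[2]],1))
    print([(r['score'],np.round(r['point'],1)) for r in landmark_of(n,'spanner_tip')][:2])
a=cv2.resize(c['scene']['img'][170:270,330:430],(400,400),interpolation=2)
b=cv2.resize(c['wrist']['img'][200:400,80:280],(400,400),interpolation=2)
cv2.imwrite('pics/s5.png',np.hstack([a,b])[...,::-1])
```

```text
[-1.61703812 -1.57046719  5.73007103] [-0.71448574  0.35780288  0.12573765] [-0.01190669  0.34833582 -0.93729419]
scene -0.35 [411.8 231.9]
scene -0.1 [415.7 226.1]
scene 0 [416.6 223.4]
scene 0.1 [417.1 220.5]
[(0.6, array([418.9, 221.5]))]
wrist -0.35 [193.8 297.9]
wrist -0.1 [155.9 315.9]
wrist 0 [140.6 325.1]
wrist 0.1 [125.2 335.6]
[(0.7, array([140.8, 322.9]))]
```

View pics/s5.png

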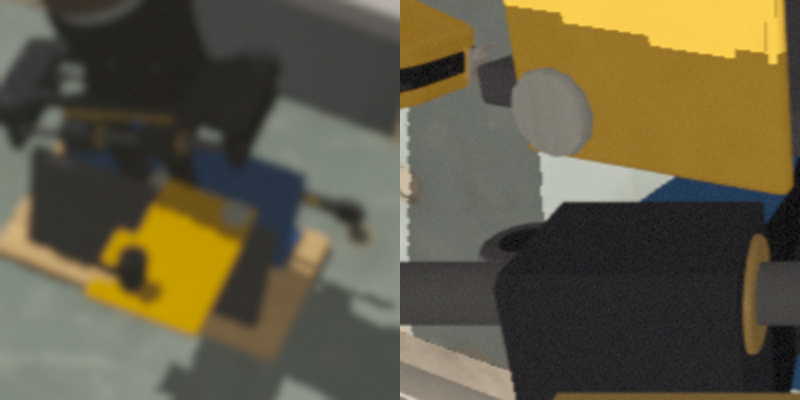

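The spanner's ring is at wrist pixel (140,321), where the level prediction is (140.6,325). The scene camera agrees, having moved about 9 px for 0.35 rad. The tool roll is 0.356 rad, grip 30 N and forces are small, so I'm handing in while holding.

```bash
python3 -c "
from station import *
print(finish_job())"
```

```text
the job is handed in; nothing more can be done
None
```

I swung the hasp back about 88° and clear of the gap, then gripped the bolt head and turned it until the spanner stood level. I handed the job in at about 15 s with the head still held at 30 N and wrist force under 7 N, without touching the jar, tape measure or glasses; no verdict came back.

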